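Open the bead jar at the toy shop's threading table

ROBOT

A 6-joint arm with a two-finger parallel gripper is mounted at the origin on the work surface. World frame = base frame: x ahead of the robot, y to its left, z up, the work surface at z = 0. Lengths are in mm, angles in rad, forces in N, time in s.
With the tool pointing down it reaches from about 350 to 850 mm from the base axis. Payload 8.1 kg.
Tool frame: the origin (TCP) lies where the fingers leave the gripper's body, on its centre line; the fingertips stand 84 mm ahead of it and the grasp point (between the pads) lies 65 mm ahead of it (robot.tip_reach is the distance from the TCP to the fingertips, in mm); z points along the fingers, y is the line along which they close (so a half turn about z gives the same grasp; the last joint's range is limited). The gripper opens to 93 mm and grips with 3 to 60 N. Pads are 15 mm wide; open, the fingers measure 128 mm over their backs; the gripper's body (75 mm by 188 mm) begins 65 mm behind the grasp point.
Start: joints at [-1.209, 0.13, 1.488, -0, 1.523, -0.085], TCP at [259.269, -541.097, 302.735] pointing down, gripper open.
Joint ranges: [-2.96, 2.96], [-0.89, 2.26], [0.02, 2.5], [-1.34, 4.48], [0, 2.73], [-2.66, 2.66]. Speed limits (rad/s): [2.39, 2.39, 2.79, 3.14, 3.14, 3.14].

INTERFACE

Orientations are given as a unit quaternion [w, x, y, z].
In Python, from plant import robot, eyes, look_for, spot_point gives the robot as it stands. The module is installed in compiled form; this text tells all that it offers.
- The arm moves only by the shell command python3 -m handwheel 'ROWS' [OPENING] [FORCE]. ROWS is JSON, a list of rows, each a list of 6 numbers: the shift along the tool's x, y, z scaled (see below), then the turn, a rotation vector about the tool's x, y, z scaled (see below). A call has 1 to 20 rows; each row shifts and turns the commanded pose from where the row before left it, along the tool's axes as they then stand; what a row does not reach is not made up. The controller multiplies each number of a shift by 0.08 m and each number of a turn by 60 degrees. A row lasts 1/10 s, in which the tool goes at most 50 mm and 8.59 degrees, less where a joint would pass 70% of its speed; a pose out of reach is approached as far as the arm can. A call with a number of a shift or a turn outside -1 to 1 is refused whole. A call with a gripper value outside its range is refused whole. OPENING is the closure, from -1 (fully open) to 1 (shut), so that 0 is half open, set as the call begins (- or left out, the last holds). The fingers move at their own pace and stop on an object; FORCE is the grip in N (left out, the last holds). Time passes only in rows, so rows that do not move let the fingers close. It gives the time, the measured TCP pose, the force, the opening and the grip force at its end, in the units of the state.
- robot.read_state(): the state, without advancing time (a new reading comes with each control period).
- eyes.snapshot(name): name is "side" or "top" or "wrist"; returns the picture (384x512x3 uint8, red, green, blue); there is no depth.
- eyes.camera_params(name): a dict with "fx", "fy", "cx", "cy" (pixels), "world_to_cam" (4x4, takes a point from world to camera coordinates); the wrist camera has in their place "hand_eye" (4x4, takes a point from camera to tool coordinates, whose origin is the TCP and whose axes are the flange's). Camera axes: x right, y up, looking along -z (the intrinsics and any distortion apply to the point x, -y, -z); pixel columns grow to the right and rows downward; lengths in mm; the calibration is good to about 2 mm. A picture is of the moment at which its call begins: read the wrist's pose just before it. camera_params takes no time and is no camera call.
- robot.job_done(): hands the job in; it is judged then, once.
Trained networks look in the newest picture that a camera, given by its name, has taken for a name from the list of things; names that differ only in an ending like _2 or _b are one class to them, and where a whole thing is asked for, a point or a joint stands for the part that bears it (a point fixed in the world has none). Each returns a list of dicts, best first, with "p" (0 to 1); they miss things now and then, are a little off and sometimes report something else, mostly with a low value. They report only what shows in the picture. A call takes as long as a camera call. They do not tell look-alikes from the thing itself.
- look_for(camera, target): "centre" ([x, y, z] in mm, in the coordinates of the camera as it stood for that picture, good to about 4 mm: the middle of the surface that is visible of it).
- spot_point(camera, target): "centre" ([x, y, z] in mm, in the coordinates of the camera as it stood for that picture, good to about 4 mm: a listed point, or the origin of a listed thing).
The state is a dict: "t": time; "qpos": joint angles; "joint_velocities": joint speeds; "joint_efforts": joint torques, N m; "eef_pos": TCP position; "ee_rot": TCP orientation; "force": force on the tool from outside, world axes, zero at the start; "torque": the same for the moment, N m; "finger_gap": finger opening in mm; "finger_force": force on a finger pad.
Only numpy, scipy, OpenCV 4.12 (cv2) and the standard library are available. Lean on these libraries where they do the work, as an engineer would, in place of code of your own. Each camera call takes 0.05 s, during which the arm holds its last target. There are 200 camera calls.

TASK

Stand the closed glass bead jar in the empty middle bay of the wooden tray, upright on the bay's floor and without dropping it; the square bay keeps the jar from turning. Then unscrew its tight wooden lid, stop turning as soon as the threads let go, lift the lid straight off and finish while still holding it level, about two centimetres clear above the open mouth of the jar, with the jar left standing in its bay. Do not disturb the bead box and peg cup in the tray or the toys on the table.

Things in the scene. Friction and masses are not known exactly. Their poses are not given: they have to be found in the camera images.
- tray: Low beech sorting tray, screwed to the table (does not move): 245 mm along its y, 87 mm along x, 48 mm high, three square bays in a row along y. Bays are 71 x 71 mm inside, floor 8 mm above the table, walls 8 mm thick and 40 mm high above the floor, bay centres 79 mm apart. Origin: centre of its underside; z up.
- bay (a point): Centre of the floor of the empty middle bay, 8 mm above the table; axes as the tray's. The jar has 3.5 mm to spare on each side and can turn about 6 degrees in it before it is braced; on the bare table the jar would turn along with the lid.
- jar: Square glass jar of wooden beads, 0.27 to 0.45 kg without lid: body 64 x 64 mm, 74 mm high to the flat shoulder, then a round neck 48 mm across up to the rim. Origin: centre of its underside; z up, x and y square to its sides (a quarter turn makes no difference to the bay).
- jar_rim (a point): Centre of the jar's mouth, 100 mm above the jar's underside, on its axis (under the lid at the start). The neck below it has three short screw threads; the lid's lower edge must rise 14 mm from tight to clear this rim.
- lid: Round turned-wood screw lid, 62 mm diameter, 26 mm high, 90 g, on the jar at the start: lower edge 86 mm above the jar's underside, 12 mm above its shoulder. Origin: centre of its lower edge; z up. Opens anticlockwise seen from above. Tight, its x axis lies 72 degrees clockwise of the jar's x. The closed jar can be carried by its lid.
- lid_top (a point): Centre of the lid's flat top, 26 mm above its lower edge. A sprung seal (18 N) makes the lid tight: up to 0.7 N m to turn. Threads let go after 53 degrees of turn relative to the jar; from 53 to 90 degrees (72 best) the lid lifts straight off, beyond that its lugs meet the next thread. It rises up to 3 mm as it turns, but can be turned at constant height.
- bead_box: Bystander: open plywood box of beads, 64 x 64 x 50 mm, standing in one outer bay. Origin: centre of its underside.
- peg_cup: Bystander: white cup of wooden pegs, 62 mm across, 54 mm high with its pegs, standing in the other outer bay. Origin: centre of its underside.
- toy_car: Bystander: wooden toy car, 120 x 64 x 61 mm, on the table beyond the work. Origin: centre of its underside.
- ring_tower: Bystander: wooden stacking-ring tower, 80 mm across, 110 mm high, on the table beyond the work. Origin: centre of its underside.
Mind the look-alikes: they are no part of the job. Of the things like the lid, leave any that is purple; of the rest the smaller one is meant.

How it is judged (in metres and radians):
On the way, in this order (a step that is already met when the one before it is completed fails the run):
1. the closed jar stands on the floor of the middle bay, lid still tight (horizontal distance between jar and bay below 0.008 m and z of jar in the frame of bay below 0.004 m and angle between jar's own z axis and vertical below 0.07 rad and angle between the x axis of lid and the x axis of jar, either way round above 0.9 rad and z of lid in the frame of jar below 0.092 m), for 0.2 s.
2. the lid is turned out of its threads while the jar stays in the bay (horizontal distance between jar and bay below 0.008 m and z of jar in the frame of bay below 0.005 m and angle between the x axis of lid and the x axis of jar, either way round below 0.45 rad), for 0.1 s.
At the end, for the whole second after the job is handed in: Gripper holds the lid at rest, level within 0.15 rad, lower edge 5-45 mm above the rim, within 15 mm of the jar's axis, turned 32-112 deg from tight, touching only the fingers; the jar stands at rest, upright, on the middle bay's floor, untouched; bystanders within 20 mm of their starts (z of lid in the frame of jar between 0.105 and 0.145 m and horizontal distance between lid and jar below 0.015 m and angle between lid's own z axis and vertical below 0.15 rad and angle between the x axis of lid and the x axis of jar, either way round below 0.7 rad and linear speed of each of lid, jar below 0.02 m/s and contact force between the fingers and lid above 1 N and contact force between each of lid, the arm, the fingers and jar below 0.05 N and horizontal distance between jar and bay below 0.008 m and z of jar in the frame of bay below 0.004 m and angle between jar's own z axis and vertical below 0.07 rad and distance of each of bead_box, peg_cup, toy_car, ring_tower from where it was at the start of the episode below 0.02 m); the arm keeps its last pose, push and grip.
It fails at once if the jar is tipped more than 0.35 rad (angle between jar's own z axis and vertical above 0.35 rad).
It fails at once if the jar is dropped (falls faster than 0.45 m/s, untouched by the gripper) (linear speed of jar above 0.45 m/s and contact force between the fingers and jar below 0.05 N and contact force between the fingers and lid below 0.05 N).
It fails at once if the lid is dropped to the table (height (world z) of lid below 0.06 m).
It fails at once if the bead box or peg cup is moved more than 20 mm (distance of any of bead_box, peg_cup from where it was at the start of the episode above 0.02 m).
It fails at once if a toy is moved more than 20 mm (distance of any of toy_car, ring_tower from where it was at the start of the episode above 0.02 m).
It also fails if it takes over 54 s, if anything falls off the work surface, if the arm or the gripper's body presses on something with over 40 N, if the wrist force passes 120 N, or if a joint passes its speed limit or range.

## Working session

There is one attempt and no reset: what is moved stays moved. The work goes in short steps, Python scripts to look and compute and a shell command to move; the robot and the scene stay as the last step left them, time stands still between calls to the robot, and variables do not carry over. Pictures are saved under pics/ and viewed, at most 10 in all, crops included, and the job is handed in when it is done.

```bash
mkdir -p pics; cat > h.py <<'E'
import numpy as np, cv2
from plant import robot, eyes, look_for, spot_point
from scipy.spatial.transform import Rotation as R
def T_tool():
    s=robot.read_state(); q=s['ee_rot']; T=np.eye(4)
    T[:3,:3]=R.from_quat([q[1],q[2],q[3],q[0]]).as_matrix(); T[:3,3]=s['eef_pos']; return T
def snap(n,f=None):
    """picture + camera-to-world"""
    Tt=T_tool(); im=eyes.snapshot(n); p=eyes.camera_params(n)
    C=Tt@np.array(p['hand_eye']) if n=='wrist' else np.linalg.inv(np.array(p['world_to_cam']))
    if f: cv2.imwrite('pics/'+f,im[:,:,::-1])
    return im,C,p
def w(C,c): return (C@np.r_[c,1])[:3]
def pix(C,p,X):
    c=(np.linalg.inv(C)@np.r_[X,1])[:3]; return np.array([p['cx']+p['fx']*c[0]/-c[2], p['cy']+p['fy']*-c[1]/-c[2]])
def ray(C,p,uv,z):
    d=C[:3,:3]@np.array([(uv[0]-p['cx'])/p['fx'],-(uv[1]-p['cy'])/p['fy'],-1]); o=C[:3,3]
    return o+d*(z-o[2])/d[2]
E
cat > a.py <<'E'
from h import *
np.set_printoptions(precision=1,suppress=True)
print(robot.read_state())
ims=[]
for n in ['top','side']:
    im,C,p=snap(n); ims.append(im); print(n,{k:v for k,v in p.items() if k not in('world_to_cam',)},C[:3,3])
    for fn,t in [(spot_point,'bay'),(spot_point,'tray'),(spot_point,'lid_top'),(spot_point,'jar'),(look_for,'lid'),(spot_point,'bead_box'),(spot_point,'peg_cup'),(spot_point,'toy_car'),(spot_point,'ring_tower')]:
        for r in fn(n,t)[:4]: 
            X=w(C,r['centre']); print(n,fn.__name__,t,round(r['p'],2),X,pix(C,p,X))
cv2.imwrite('pics/top.png',ims[0][:,:,::-1]);cv2.imwrite('pics/side.png',ims[1][:,:,::-1])
E
python3 a.py
```

```text
{'t': 0.0, 'qpos': array([-1.2,  0.1,  1.5, -0. ,  1.5, -0.1]), 'joint_velocities': array([-0.,  0.,  0.,  0.,  0., -0.]), 'joint_efforts': array([ -0. , -56. , -49.2,   0.1,   0. ,  -0. ]), 'eef_pos': array([ 259.1, -540.7,  301.7]), 'ee_rot': array([-0. ,  1. ,  0.2, -0. ]), 'force': array([0.5, 0. , 0.2]), 'torque': array([ 0., -0., -0.]), 'finger_force': 0.0, 'finger_gap': 93.11508202246058}
top {'fx': 435.6473447524871, 'fy': 435.6473447524871, 'cx': 256.25509380021225, 'cy': 193.59100082951682} [ 490.4  -11.1 1105.8]
top call bay 0.81 [ 504.8 -164.7    5.1] [307.3 234.6]
top call tray 0.83 [ 500.8 -164.1   -0.7] [306.8 236.2]
top call tray 0.7 [518.6 150.9  99.1] [176.  225.9]
top call lid_top 0.82 [636.2 150.1  25.5] [182.7 179.6]
top call lid_top 0.79 [520.6 152.  114.7] [174.4 224.8]
top call lid_top 0.4 [512.5 -92.9   5.1] [278.9 231.1]
top call jar 0.59 [521.4 149.5   2.3] [182.8 226. ]
top call jar 0.56 [517.4 150.4  95. ] [176.5 226.5]
top call lid 0.8 [632.8 147.2  29.1] [183.6 180.7]
top call lid 0.68 [523.5 148.5 114.3] [176.1 223.5]
top call lid 0.65 [406.5 163.9  38
[... 639 characters left out ...]
   26.7] [226.8 158.8]
side call lid_top 0.69 [518.1 149.3 114.2] [178.1 146.5]
side call lid_top 0.58 [398.6 165.5  33.4] [130.3 191. ]
side call jar 0.78 [522.3 156.1   2.9] [185.3 180.7]
side call lid 0.97 [400.9 150.9  35.4] [133.6 194. ]
side call lid 0.9 [512.  140.3 116.2] [177.2 149.2]
side call lid 0.75 [624.6 137.6  25.9] [226.3 161.4]
side call bead_box 0.69 [ 496.6 -239.9    4. ] [276.6 322.1]
side call bead_box 0.27 [522.7 152.  101.5] [180.4 149.6]
side call bead_box 0.15 [519.6 155.9  92.1] [178.9 152.4]
side call peg_cup 0.8 [507.2 -86.8  12.3] [234.6 254.2]
side call toy_car 0.68 [745.8  44.2   0.3] [290.  172.1]
side call ring_tower 0.94 [ 769.9 -232.1   -2. ] [382.7 247.1]
```

View pics/top.png

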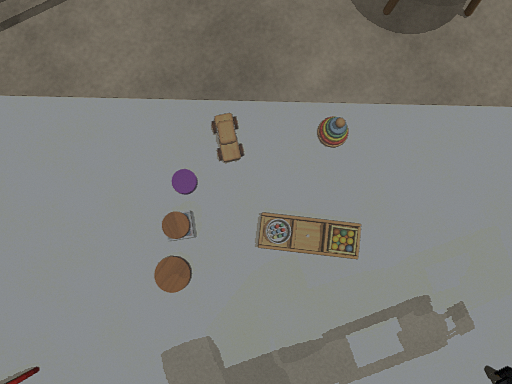

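View pics/side.png

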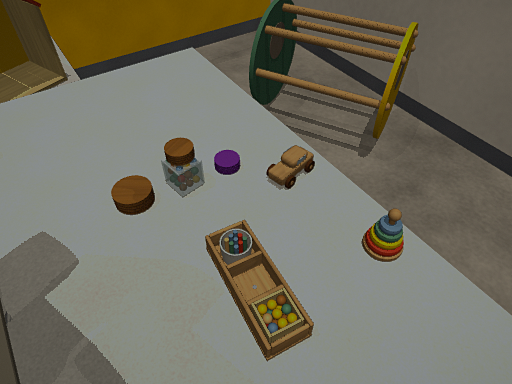

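The top view shows the jar with its brown lid at (176,225), the purple decoy at (184,181), the larger brown decoy at (173,273), and the tray spanning columns 257-361 with its middle bay at (307,235). The side view agrees: jar lid at (179,150), empty bay at (255,288).

```bash
cat > go.py <<'E'
import sys; from h import *
# go.py x y z : shift in tool units to reach world target TCP; tilt
T=T_tool(); d=T[:3,:3].T@(np.array(list(map(float,sys.argv[1:4])))-T[:3,3])/80
np.set_printoptions(precision=3,suppress=True)
print('tool units',d,'yaw of tool x deg',np.degrees(np.arctan2(T[1,0],T[0,0])),'zaxis',T[:3,2],'pos',T[:3,3],'q',robot.read_state()['qpos'])
E
python3 go.py 500 150 320; python3 -c "
from h import *
print(eyes.camera_params('wrist'))"
```

```text
tool units [ 6.446 -6.491 -0.216] yaw of tool x deg 25.600182539817677 zaxis [ 0. -0. -1.] pos [ 259.276 -541.109  302.751] q [-1.209  0.13   1.488  0.     1.523 -0.085]
{'fx': 316.5596868500677, 'fy': 316.5596868500677, 'cx': 258.18726238950535, 'cy': 196.9263105801042, 'hand_eye': array([[ 6.77117525e-05,  9.71747770e-01,  2.36021752e-01,
         6.53207958e+01],
       [ 9.99999907e-01, -1.66157046e-04,  3.97213360e-04,
        -9.23452029e-01],
       [ 4.25207874e-04,  2.36021703e-01, -9.71747691e-01,
        -8.27463363e+01],
       [ 0.00000000e+00,  0.00000000e+00,  0.00000000e+00,
         1.00000000e+00]])}
```

```bash
python3 -m handwheel '[[0.403,-0.406,-0.013,0,0,0],[0.403,-0.406,-0.013,0,0,0],[0.403,-0.406,-0.013,0,0,0],[0.403,-0.406,-0.013,0,0,0],[0.403,-0.406,-0.013,0,0,0],[0.403,-0.406,-0.013,0,0,0],[0.403,-0.406,-0.013,0,0,0],[0.403,-0.406,-0.013,0,0,0],[0.403,-0.406,-0.013,0,0,0],[0.403,-0.406,-0.013,0,0,0],[0.403,-0.406,-0.013,0,0,0],[0.403,-0.406,-0.013,0,0,0],[0.403,-0.406,-0.013,0,0,0],[0.403,-0.406,-0.013,0,0,0],[0.403,-0.406,-0.013,0,0,0],[0.403,-0.406,-0.013,0,0,0],[0,0,0,0,0,0],[0,0,0,0,0,0],[0,0,0,0,0,0]]' -1 5
cat > b.py <<'E'
import sys; from h import *
np.set_printoptions(precision=1,suppress=True)
im,C,p=snap('wrist',sys.argv[1])
for t in sys.argv[2:]:
    for r in spot_point('wrist',t)[:4]:
        X=w(C,r['centre']); print(t,round(r['p'],2),X,pix(C,p,X))
E
python3 go.py 520 150 163; python3 b.py w1.png lid_top jar jar_rim lid
```

```text
t: 2.9
eef_pos: [499.8, 149.7, 319.3]
ee_rot: [0.0, 0.975, 0.221, -0.0]
force: [1.0, -0.6, -0.3]
finger_gap: 93.1
finger_force: 0.0
tool units [0.231 0.106 1.954] yaw of tool x deg 25.577997058947513 zaxis [-0. -0. -1.] pos [499.754 149.726 319.293] q [ 0.193 -0.089  1.68  -0.     1.55   1.317]
lid_top 0.64 [623.5 149.7  23.2] [306.4  77.7]
lid_top 0.59 [517.4 151.8 116. ] [265.5 174.5]
lid_top 0.58 [401.5 167.4  39.4] [211.2 243.1]
lid 0.96 [632.  150.7   0.8] [306.2  72.9]
lid 0.9 [401.  170.7  -0.7] [213.1 231.1]
lid 0.64 [517.3 152.7  88. ] [264.1 169.5]
```

View pics/w1.png

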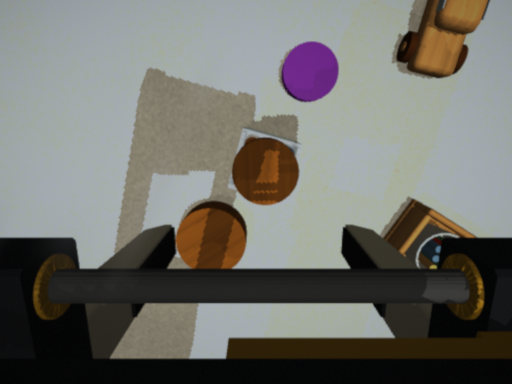

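The wrist view shows the jar lid as an ellipse about (265,170), spanning 232-299 by 137-204, with the jar's far edge running (246,129)-(298,147). The larger lid is at (211,236) and the purple one at (310,71).

```bash
python3 - <<'E'
from h import *
np.set_printoptions(precision=1,suppress=True)
im,C,p=snap('wrist')
print('lid',ray(C,p,(265.5,170.5),112), 'diam',np.linalg.norm(ray(C,p,(232,170.5),112)-ray(C,p,(299,170.5),112)))
for z in (0,74):
    a,b=ray(C,p,(246,129),z),ray(C,p,(298,147),z); print(z,a,b,np.linalg.norm(a-b),np.degrees(np.arctan2(*(b-a)[1::-1])))
# tray yaw from top camera
it,Ct,pt=snap('top')
for n,(im,C,p,box) in {'wrist':(im,C,p,(100,235,215,310)),'top':(it,Ct,pt,(140,195,205,250))}.items():
    x0,y0,x1,y1=box; s=4
    if n=='wrist': x0,y0,x1,y1=215,115,315,215
    c=cv2.resize(im[y0:y1,x0:x1],None,fx=s if n=='top' else 4,fy=4,interpolation=cv2.INTER_CUBIC); 
    if n=='wrist': A=c
    else: B=c
c2=cv2.resize(it[205:265,250:367],None,fx=3.4,fy=3.4,interpolation=cv2.INTER_CUBIC)
o=np.zeros((600,800,3),np.uint8); o[:400,:400]=A; o[:220,400:660]=B; o[220:220+c2.shape[0],400:400+c2.shape[1]]=c2[:, :400]
cv2.imwrite('pics/c1.png',o[:,:,::-1])
E
```

```text
lid [520.5 152.9 112. ] diam 61.99255203413943
0 [542.3 187.6   0. ] [550.4 119.1   0. ] 68.97469031548805 -83.2438806179498
74 [545.2 185.9  74. ] [551.9 130.   74. ] 56.2911033384206 -83.24388061794991
```

View pics/c1.png

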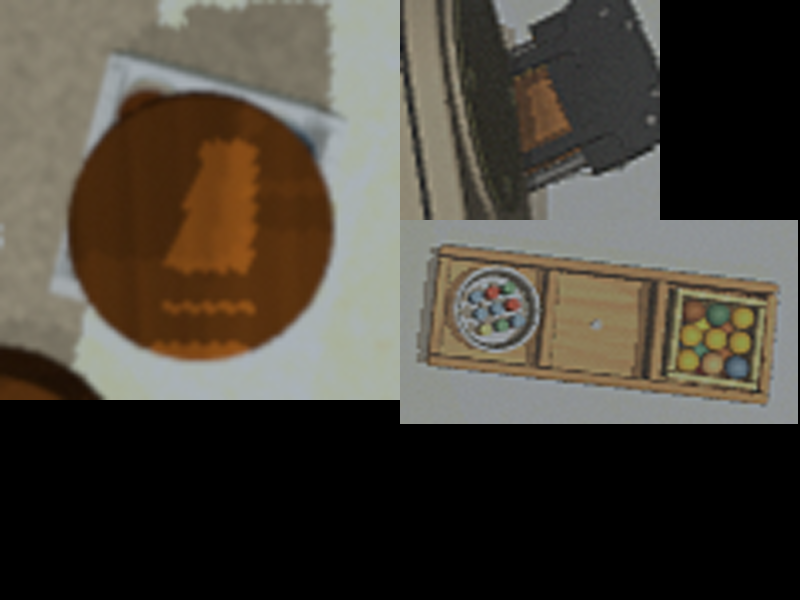

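The enlargement shows the jar's far edge from about (115,55) to (345,118) in the crop, which is (243.8,128.8)-(301.2,144.5) in the full picture. The tray's rim edges slope about 7° in the top view.

```bash
python3 - <<'E'
from h import *
np.set_printoptions(precision=1,suppress=True)
_,C,p=snap('wrist'); 
f=lambda u,v:(215+u/4-.4,115+v/4-.4)
P=[ray(C,p,f(*q),74) for q in [(115,55),(345,118),(52,290)]]
for a,b in [(0,1),(0,2)]: d=P[b]-P[a]; print('jar edge',np.degrees(np.arctan2(d[1],d[0])),np.linalg.norm(d))
C=np.linalg.inv(np.array(eyes.camera_params('top')['world_to_cam'])); p=eyes.camera_params('top')
g=lambda u,v:(250+(u-400)/3.4-.4,205+(v-220)/3.4-.4)
Q=[ray(C,p,g(*q),48) for q in [(440,245),(778,287),(770,403),(428,361)]]
print(np.array(Q),'centre',np.mean(Q,0))
for a,b in [(1,0),(2,3),(3,0),(2,1)]: d=Q[b]-Q[a]; print('tray',np.degrees(np.arctan2(d[1],d[0])),np.linalg.norm(d))
E
python3 go.py 520.5 152.5 165
```

```text
jar edge -79.49522062441942 60.89164974088975
jar edge -170.3840306779638 63.273069974640116
[[ 557.2  -46.4   48. ]
 [ 531.2 -289.3   48. ]
 [ 448.8 -282.8   48. ]
 [ 474.7  -39.1   48. ]] centre [ 503.  -164.4   48. ]
tray 83.88346996714276 244.21435512589704
tray 83.92203501326955 245.02358820465335
tray -5.079720171185166 82.8338149309316
tray -4.51704052493867 82.6875489627624
tool units [0.245 0.082 1.932] yaw of tool x deg 25.546821988144238 zaxis [ 0.  0. -1.] pos [499.933 149.936 319.558] q [ 0.193 -0.089  1.68  -0.     1.55   1.318]
```

```bash
python3 -m handwheel '[[0.245,0.082,0.1,0,0,0],[0,0,0.3,0,0,0],[0,0,0.4,0,0,0],[0,0,0.4,0,0,0],[0,0,0.4,0,0,0],[0,0,0.2,0,0,0],[0,0,0.13,0,0,0],[0,0,0,0,0,0],[0,0,0,0,0,0],[0,0,0,0,0,0]]' -1 5
python3 go.py 520.5 152.5 165
python3 -m handwheel '[[0,0,0,0,0,0],[0,0,0,0,0,0],[0,0,0,0,0,0],[0,0,0,0,0,0],[0,0,0,0,0,0],[0,0,0,0,0,0],[0,0,0,0,0,0],[0,0,0,0,0,0]]' 1 15
```

```text
t: 4.3
eef_pos: [521.4, 153.2, 166.6]
ee_rot: [0.0, 0.975, 0.222, 0.001]
force: [0.7, 1.1, 0.3]
finger_gap: 92.9
finger_force: 0.0
tool units [-0.014  0.003  0.02 ] yaw of tool x deg 25.597316333220142 zaxis [ 0.003  0.    -1.   ] pos [521.414 153.168 166.613] q [0.191 0.085 1.793 0.    1.261 1.315]
t: 5.1
eef_pos: [520.5, 152.9, 165.1]
ee_rot: [0.0, 0.975, 0.222, 0.0]
force: [0.3, -1.5, -0.0]
finger_gap: 61.4
finger_force: 15.0
```

```bash
python3 -m handwheel '[[0,0,0,0,0,0],[0,0,0,0,0,0],[0,0,0,0,0,0],[0,0,-0.05,0,0,0],[0,0,-0.15,0,0,0],[0,0,-0.25,0,0,0],[0,0,-0.25,0,0,0],[0,0,-0.25,0,0,0],[0,0,-0.2,0,0,0],[0,0,-0.1,0,0,0],[0,0,0,0,0,0],[0,0,0,0,0,0]]' 1 60
python3 go.py 503 -164.4 265
python3 - <<'E'
from h import *
np.set_printoptions(precision=1,suppress=True)
_,C,p=snap('side','s2.png')
for t in('jar','lid_top'):
    for r in spot_point('side',t)[:4]: print(t,r['p'],w(C,r['centre']))
E
```

```text
t: 6.3
eef_pos: [520.1, 152.9, 264.2]
ee_rot: [-0.0, 0.975, 0.222, -0.001]
force: [0.4, 1.0, -4.7]
finger_gap: 60.8
finger_force: 60.0
tool units [-1.907  3.485 -0.009] yaw of tool x deg 25.598724029240607 zaxis [-0.001 -0.    -1.   ] pos [520.109 152.945 264.228] q [ 0.191 -0.004  1.699  0.     1.448  1.315]
jar 0.78 [514.3 155.5  99.4]
lid_top 0.94 [519.8 151.7 210.2]
lid_top 0.9 [632.3 147.6  23.4]
```

```bash
python3 -m handwheel '[[-0.06,0.11,0,0,0,0],[-0.12,0.218,0,0,0,0],[-0.12,0.218,0,0,0,0],[-0.12,0.218,0,0,0,0],[-0.12,0.218,0,0,0,0],[-0.12,0.218,0,0,0,0],[-0.12,0.218,0,0,0,0],[-0.12,0.218,0,0,0,0],[-0.12,0.218,0,0,0,0],[-0.12,0.218,0,0,0,0],[-0.12,0.218,0,0,0,0],[-0.12,0.218,0,0,0,0],[-0.12,0.218,0,0,0,0],[-0.12,0.218,0,0,0,0],[-0.12,0.218,0,0,0,0],[-0.12,0.218,0,0,0,0],[-0.047,0.1,0,0,0,0]]' 1 60
python3 -m handwheel '[[0,0,0,0,0,0.067],[0,0,0,0,0,0.067],[0,0,0,0,0,0.067],[0,0,0,0,0,0.066],[0,0,0,0,0,0],[0,0,0,0,0,0],[0,0,0,0,0,0],[0,0,0,0,0,0]]' 1 60
python3 go.py 503 -164.4 265
python3 - <<'E'
from h import *
np.set_printoptions(precision=1,suppress=True)
for n in('top','side','wrist'):
  im,C,p=snap(n)
  for t in('jar','lid_top','bay','tray','bead_box','peg_cup'):
    for r in spot_point(n,t)[:2]: print(n,t,round(r['p'],2),w(C,r['centre']))
  if n=='side':
    a=cv2.resize(im[160:360,180:360],None,fx=3,fy=3,interpolation=cv2.INTER_CUBIC)
  if n=='wrist': b=im
cv2.imwrite('pics/s3.png',a[:,:,::-1]); cv2.imwrite('pics/w3.png',b[:,:,::-1])
E
```

```text
t: 8.15
eef_pos: [502.4, -165.9, 264.6]
ee_rot: [0.0, 0.975, 0.221, -0.0]
force: [0.8, -0.7, -5.3]
finger_gap: 60.8
finger_force: 60.0
t: 8.95
eef_pos: [503.1, -163.9, 264.9]
ee_rot: [-0.0, 0.996, 0.084, -0.0]
force: [-0.2, -0.5, -4.1]
finger_gap: 61.1
finger_force: 60.0
tool units [-0.002  0.005 -0.001] yaw of tool x deg 9.636964853273092 zaxis [-0.  0. -1.] pos [ 503.124 -163.946  264.949] q [-0.412 -0.041  1.734  0.     1.449  0.991]
top lid_top 0.75 [407.7 168.4  38.4]
top lid_top 0.73 [636.3 146.9  24.1]
top bay 0.49 [ 770.  -225.3    1.9]
side jar 0.6 [ 504.1 -161.1   99.6]
side lid_top 0.96 [ 504.  -165.4  216.4]
side lid_top 0.86 [403.3 165.9  33.7]
side bay 0.65 [ 500.  -169.     7.1]
side tray 0.83 [ 497.1 -163.4    0.8]
side bead_box 0.76 [ 497.5 -241.8    4. ]
side peg_cup 0.54 [510.6 -86.5  12.4]
wrist jar 0.64 [ 503.7 -166.5  100.5]
wrist bead_box 0.84 [ 492.1 -240.1   10.4]
wrist peg_cup 0.87 [507.7 -88.1   8.1]
```

View pics/s3.png

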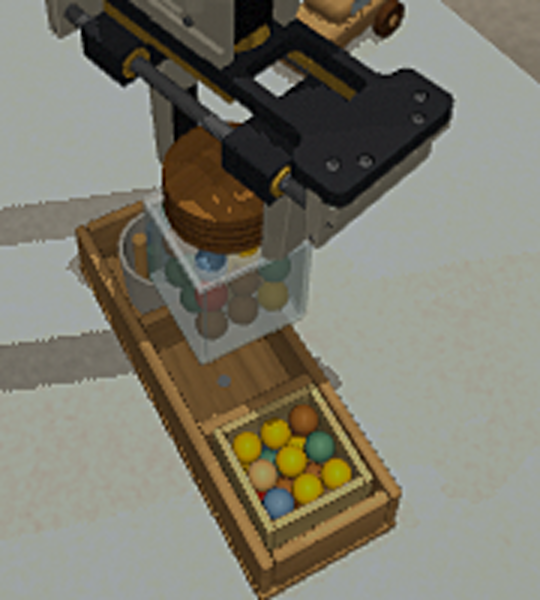

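View pics/w3.png

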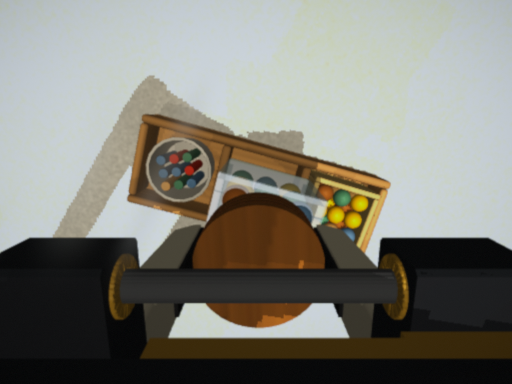

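The side crop shows the jar hanging over the bay, roughly square with the tray. The wrist view shows the tray's far rim from (148,117) to (388,184) and the jar shoulder's far edge near (220,165)-(325,200). I'll enlarge it to compare the angles.

```bash
python3 - <<'E'
from h import *
im,C,p=snap('wrist')
cv2.imwrite('pics/c3.png',cv2.resize(im[105:255,120:400],None,fx=2.85,fy=2.85,interpolation=cv2.INTER_CUBIC)[:,:,::-1])
E
```

```text
(no output)
```

View pics/c3.png

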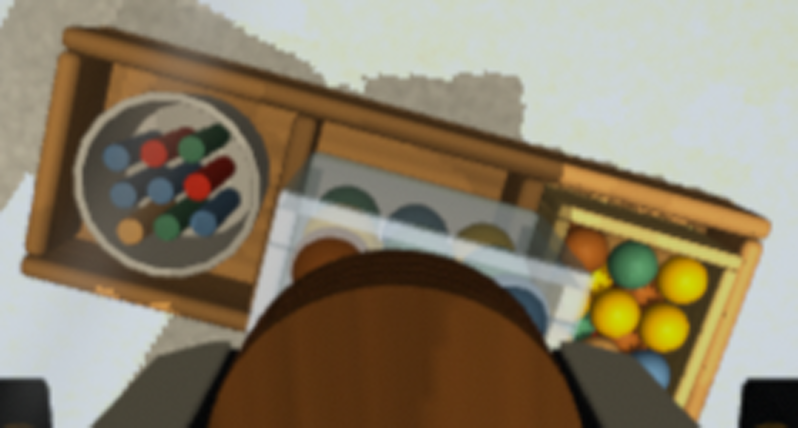

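In the crop, the tray's far rim runs (72,30)-(770,222), the jar shoulder's far edge (285,193)-(590,277), and the jar's bottom far edge starts at (312,155).

```bash
python3 - <<'E'
from h import *
np.set_printoptions(precision=1,suppress=True)
_,C,p=snap('wrist')
f=lambda u,v:(120+u/2.85-.3,105+v/2.85-.3)
for n,a,b,z in [('tray rim',(72,30),(770,222),48),('jar shoulder',(285,193),(590,277),174),('jar bottom',(312,155),(540,216),100),('bay far wall inner top',(318,122),(510,172),48)]:
    A,B=ray(C,p,f(*a),z),ray(C,p,f(*b),z); d=A-B; print(n,A,B,np.linalg.norm(d),np.degrees(np.arctan2(d[1],d[0])),(A+B)/2)
E
```

```text
tray rim [554.  -48.9  48. ] [ 530.5 -286.9   48. ] 239.13865052962296 84.34158129148588 [ 542.2 -167.9   48. ]
jar shoulder [ 535.7 -135.8  174. ] [ 529.1 -197.9  174. ] 62.506875930853326 83.9237208955261 [ 532.4 -166.9  174. ]
jar bottom [ 534.  -134.6  100. ] [ 527.8 -199.8  100. ] 65.50472213755987 84.52463236796777 [ 530.9 -167.2  100. ]
bay far wall inner top [ 538.2 -131.3   48. ] [ 532.5 -196.9   48. ] 65.85431011118972 85.03579387984209 [ 535.3 -164.1   48. ]
```

```bash
python3 -m handwheel '[[-0.018,0.003,0.1,0,0,0],[0,0,0.2,0,0,0],[0,0,0.2,0,0,0],[0,0,0.075,0,0,0],[0,0,0,0,0,0],[0,0,0.06,0,0,0],[0,0,0.06,0,0,0],[0,0,0.06,0,0,0],[0,0,0.06,0,0,0],[0,0,0,0,0,0]]' 1 60
python3 go.py 501.5 -164 173
```

```text
t: 11.1
eef_pos: [501.3, -164.3, 198.9]
ee_rot: [-0.0, 0.997, 0.084, -0.001]
force: [-1.3, 0.9, -4.6]
finger_gap: 60.9
finger_force: 60.0
tool units [ 0.003 -0.003  0.323] yaw of tool x deg 9.580820548092667 zaxis [-0.001  0.001 -1.   ] pos [ 501.337 -164.278  198.863] q [-0.414  0.011  1.807 -0.     1.325  0.99 ]
```

Inside the bay with no contact force. Continuing down gently.

```bash
python3 -m handwheel '[[0,0,0.06,0,0,0],[0,0,0.06,0,0,0],[0,0,0.06,0,0,0],[0,0,0.06,0,0,0],[0,0,0.03,0,0,0],[0,0,0.02,0,0,0],[0,0,0.02,0,0,0],[0,0,0,0,0,0],[0,0,0,0,0,0]]' 1 60
python3 go.py 501.5 -164 173
```

```text
t: 12.0
eef_pos: [501.8, -164.5, 175.1]
ee_rot: [0.0, 0.997, 0.084, 0.0]
force: [-0.0, 0.9, -3.7]
finger_gap: 60.9
finger_force: 60.0
tool units [-0.003 -0.007  0.027] yaw of tool x deg 9.582566945896865 zaxis [ 0. -0. -1.] pos [ 501.845 -164.499  175.128] q [-0.414  0.036  1.827 -0.     1.278  0.99 ]
```

```bash
python3 -m handwheel '[[0,0,0.012,0,0,0],[0,0,0.012,0,0,0],[0,0,0,0,0,0],[0,0,0,0,0,0]]' 1 60; python3 -m handwheel '[[0,0,0.01,0,0,0],[0,0,0.0,0,0,0],[0,0,0,0,0,0]]' 1 60
```

```text
t: 12.4
eef_pos: [501.9, -164.5, 173.2]
ee_rot: [0.0, 0.997, 0.083, 0.0]
force: [-0.4, -0.6, -3.5]
finger_gap: 60.7
finger_force: 60.0
t: 12.7
eef_pos: [502.0, -164.7, 173.0]
ee_rot: [0.0, 0.997, 0.083, 0.0]
force: [-1.4, -0.0, 4.0]
finger_gap: 60.9
finger_force: 60.0
```

```bash
cat > tq.py <<'E'
from h import *
s=robot.read_state(); T=T_tool(); print('torque',np.round(s['torque'],2),'yaw',round(float(np.degrees(np.arctan2(T[1,0],T[0,0]))),1))
E
python3 tq.py
python3 -m handwheel '[[0,0,0,0,0,-0.067],[0,0,0,0,0,-0.067],[0,0,0,0,0,-0.067],[0,0,0,0,0,-0.067]]' 1 60;python3 tq.py
python3 -m handwheel '[[0,0,0,0,0,-0.067],[0,0,0,0,0,-0.067],[0,0,0,0,0,-0.067],[0,0,0,0,0,-0.067]]' 1 60;python3 tq.py
python3 -m handwheel '[[0,0,0,0,0,-0.067],[0,0,0,0,0,-0.067],[0,0,0,0,0,-0.067]]' 1 60;python3 tq.py
```

```text
torque [ 0.13  0.48 -0.01] yaw 9.6
t: 13.1
eef_pos: [502.3, -164.1, 173.0]
ee_rot: [-0.0, 0.975, 0.223, 0.001]
force: [-0.7, 3.0, 5.5]
finger_gap: 60.6
finger_force: 60.0
torque [ 0.58  0.34 -0.35] yaw 25.8
t: 13.5
eef_pos: [502.3, -163.7, 173.3]
ee_rot: [-0.0, 0.934, 0.357, 0.001]
force: [-3.7, 6.1, 10.1]
finger_gap: 60.6
finger_force: 60.0
torque [ 1.2   0.59 -0.34] yaw 41.9
t: 13.8
eef_pos: [502.3, -163.4, 173.6]
ee_rot: [-0.001, 0.891, 0.454, 0.001]
force: [-4.5, 7.4, 12.3]
finger_gap: 60.7
finger_force: 60.0
torque [ 1.4   1.   -0.26] yaw 54.0
```

```bash
python3 -m handwheel '[[0,0,-0.01,0,0,-0.067],[0,0,0,0,0,-0.067]]' 1 60;python3 tq.py
python3 -m handwheel '[[0,0,0,0,0,-0.05],[0,0,0,0,0,0]]' 1 60;python3 tq.py
python3 -m handwheel '[[0,0,0,0,0,-0.05],[0,0,0,0,0,0]]' 1 60;python3 tq.py
```

```text
t: 14.0
eef_pos: [502.0, -163.5, 174.1]
ee_rot: [-0.001, 0.857, 0.515, 0.001]
force: [-5.9, 6.4, 10.6]
finger_gap: 60.6
finger_force: 60.0
torque [ 1.18  0.97 -0.22] yaw 62.0
t: 14.2
eef_pos: [502.0, -163.6, 174.1]
ee_rot: [-0.001, 0.844, 0.537, 0.001]
force: [-4.1, 5.8, 9.9]
finger_gap: 60.8
finger_force: 60.0
torque [ 0.98  0.85 -0.05] yaw 65.0
t: 14.4
eef_pos: [502.0, -163.7, 174.1]
ee_rot: [-0.0, 0.829, 0.559, 0.001]
force: [-4.9, 4.2, 10.8]
finger_gap: 60.9
finger_force: 60.0
torque [ 0.93  0.88 -0.03] yaw 68.0
```

```bash
python3 -m handwheel '[[0,0,0,0,0,-0.05],[0,0,0,0,0,-0.05],[0,0,0,0,0,-0.033],[0,0,0,0,0,0],[0,0,0,0,0,0]]' 1 60;python3 tq.py
python3 -m handwheel '[[0,0,-0.02,0,0,0],[0,0,-0.02,0,0,0],[0,0,0,0,0,0]]' 1 60;python3 tq.py
```

```text
t: 14.9
eef_pos: [502.1, -163.7, 174.2]
ee_rot: [-0.0, 0.789, 0.615, 0.001]
force: [-4.6, 6.8, 9.9]
finger_gap: 60.5
finger_force: 60.0
torque [ 0.99  0.9  -0.1 ] yaw 75.8
t: 15.2
eef_pos: [501.8, -164.3, 176.3]
ee_rot: [-0.0, 0.789, 0.614, 0.0]
force: [-0.6, 1.9, 1.6]
finger_gap: 61.0
finger_force: 60.0
torque [ 0.46  0.11 -0.04] yaw 75.8
```

```bash
python3 -m handwheel '[[0,0,-0.03,0,0,0],[0,0,-0.03,0,0,0],[0,0,0,0,0,0],[0,0,0,0,0,0]]' 1 60;python3 tq.py
```

```text
t: 15.6
eef_pos: [501.8, -164.5, 181.1]
ee_rot: [0.0, 0.789, 0.614, 0.0]
force: [-0.5, 1.0, -1.1]
finger_gap: 60.7
finger_force: 60.0
torque [ 0.2   0.02 -0.03] yaw 75.8
```

```bash
python3 -m handwheel '[[0,0,-0.05,0,0,0],[0,0,-0.075,0,0,0],[0,0,-0.075,0,0,0],[0,0,-0.075,0,0,0],[0,0,-0.05,0,0,0],[0,0,0,0,0,0],[0,0,0,0,0,0],[0,0,0,0,0,0],[0,0,0,0,0,0],[0,0,0,0,0,0]]' 1 60;python3 tq.py
python3 - <<'E'
from h import *
np.set_printoptions(precision=1,suppress=True)
im,C,p=snap('side')
for t in('jar','jar_rim','lid_top','lid'):
    for r in spot_point('side',t)[:2]: print(t,round(r['p'],2),w(C,r['centre']))
cv2.imwrite('pics/s5.png',cv2.resize(im[180:340,180:360],None,fx=3.5,fy=3.5,interpolation=cv2.INTER_CUBIC)[:,:,::-1])
E
```

```text
t: 16.6
eef_pos: [501.6, -164.4, 206.8]
ee_rot: [-0.0, 0.789, 0.614, -0.0]
force: [-0.2, 0.0, -0.1]
finger_gap: 60.9
finger_force: 60.0
torque [-0.01 -0.07 -0.02] yaw 75.8
jar 0.93 [ 502.7 -160.4    9.3]
jar_rim 0.81 [ 506.2 -163.1  110.8]
lid_top 0.66 [ 502.6 -166.1  157.6]
lid_top 0.41 [631.1 144.6  28.1]
lid 0.95 [ 500.9 -164.3  132.1]
lid 0.94 [402.5 168.2  -1.8]
```

View pics/s5.png

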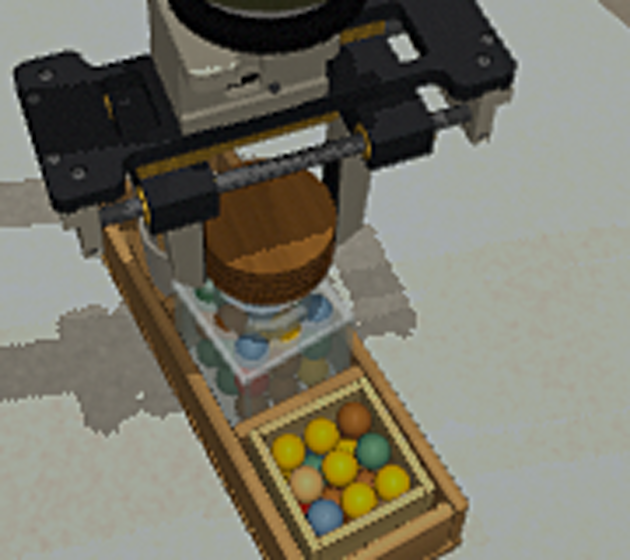

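The jar is standing in its bay with its origin at z≈9 and its shoulder at (265,330) in the crop. The lid is held level above the mouth at (270,235), with its lower edge at z≈132 and the rim at z≈110, and nothing else has moved.

```bash
python3 -c "
from plant import robot
print(robot.job_done())"
```

```text
the job is handed in; nothing more can be done
None
```

The job is handed in: by the last camera check the jar stands open in the middle bay and the gripper holds the unscrewed lid level about 2 cm above its mouth; the hand-in call returned no verdict.

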